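# Screw the book stop's wing nut home

### The job

The wing nut on the bookshop display rack has worked loose: screw it fully home, clockwise as seen from above, until it comes up against its stop. Do it with repeated strokes of a fingertip along the open side of the nut, pushing one wing at a time; do not pinch the nut or press on both of its sides at once. Leave the paperback, tape roll, spanner and wooden card block where they lie.

Things in the scene. Friction and masses are not known exactly. Their poses are not given: they have to be found in the camera images.
- book_rack: fixed white display rack. Origin on the work surface below the middle of the line through its two nuts; z up, y along the aluminium book stop, x to the stop's open side (away from the robot). Base 12 mm thick, x -195 to +50, y -170 to +170 mm; flat books, tops under 62 mm, at x -175 to -38. The wing nut stands at x 0, y +75 or -75 mm, a tight hex nut (21 wide, stud 26 mm) at the other place
- hem_edge (a point): mid-length of the free edge of the book stop's hem, axes as the rack: x -22, z 65 mm from the rack's origin. The stop: a foot strip x -34 to +28, y -150 to +150, top (under the nuts) at z 18; an upright lip at x -37 to -34; on the lip the hem, z 62 to 65, reaching over to x -22. A finger cannot go round the nut on the lip's side; all at x above -22 mm is open from above
- nut_mid (a point): on the wing nut's vertical axis at mid-height of its wings, turning with the nut: z up, y along the wings. Two brass wings 180 degrees apart, each reaching 30 mm from the axis, 8 mm thick, ear-shaped (radius 12 mm about a point 18 mm out at this height): 12 mm below to 12 above this point. Hub 20 mm wide, 22 to 4 mm below it. Home, the point is 42 mm above the work surface; the nut sinks 3 mm a turn
- wing_nut (a joint): turning of the wing nut in rad, growing clockwise as seen from above: 0 = fully home at a hard stop, both wings then parallel to the book stop's length; starts between -9.0 and -6.5 (1.0 to 1.4 turns to go). Turns stiffly (0.05 N m, 2 to 3 N at the wing), stays where it is left. The fixed 12 mm stud in it ends 58 mm above the work surface
- nut_side_a: the half of the wing nut on the +x side of the plane through its axis and along its wings (one broad face of both wings); origin on the axis at the nut's underside, axes as nut_mid
- nut_side_b: the other half of the wing nut, on the -x side of that plane; same origin and axes
- paperback: loose green paperback lying flat, 130 x 188 x 22 mm; origin at the centre of its underside. Bystander
- tape_roll: loose cardboard-brown roll of tape, lying flat, 90 mm across, 24 mm high; origin at the centre of its underside. Bystander
- spanner: loose steel spanner about 150 mm long lying flat; x along it. Bystander
- card_block: loose wooden card-holder block 45 x 70 x 28 mm; origin at the centre of its underside. Bystander

How it is judged (in metres and radians):
At the end, for the whole second after the job is handed in: The wing nut is within 0.15 rad (about 9 degrees) of its stop and at rest, and the four bystanders lie within 30 mm of where they started (value of joint wing_nut above -0.15 rad and velocity of joint wing_nut between -0.1 and 0.1 rad/s and distance of each of paperback, tape_roll, spanner, card_block from where it was at the start of the episode below 0.03 m); the robot touches nothing.
It fails at once if the wing nut was pinched: a finger pressed each of its two sides at once (over 2 N on each, fingers down beside the wings) (contact force between the fingers and nut_side_a above 2 N and contact force between the fingers and nut_side_b above 2 N and z of the grasp point in the frame of nut_mid below 0.025 m).
It fails at once if a bystander was moved or lifted by more than 30 mm (distance of any of paperback, tape_roll, spanner, card_block from where it was at the start of the episode above 0.03 m).
It also fails if it takes over 58 s, if anything falls off the work surface, if the arm or the gripper's body presses on something with over 40 N, if the wrist force passes 120 N, or if a joint passes its speed limit or range.

### The arm

A 6-joint arm with a two-finger parallel gripper is mounted at the origin on the work surface. World frame = base frame: x ahead of the robot, y to its left, z up, the work surface at z = 0. Lengths are in m, angles in degrees, forces in N, time in s.
With the tool pointing down it reaches from about 0.375 to 0.75 m from the base axis. Payload 9 kg.
Tool frame: the origin (TCP) lies where the fingers leave the gripper's body, on its centre line; the fingertips stand 73 mm ahead of it and the grasp point (between the pads) lies 54 mm ahead of it (robot.tip_reach is the distance from the TCP to the fingertips, in m); z points along the fingers, y is the direction in which the jaws open and shut (so a half turn about z gives the same grasp; the last joint's range is limited). The gripper opens to 85 mm and grips with 20 to 120 N. Pads are 22 mm wide; open, the fingers measure 114 mm over their backs; the gripper's body (76 mm by 85 mm) begins 54 mm behind the grasp point. The pads swing forward as they close: fully open they stand 13 mm farther back than shut.
Start: joints at [62.699, 5.964, 5.575, 89.605, 0, 77.527], TCP at [0.154, 0.58, 0.304] pointing down, gripper open.
Joint ranges: [-171.21, 171.21], [-48.23, 106.86], [-62.78, 66.21], [-105.2, 120.99], [-86.42, 89.51], [-180, 180]. Speed limits (degrees/s): [127.2, 127.2, 147.25, 180, 180, 180].

### API

Orientations are given as [roll, pitch, yaw] about the fixed x, y, z axes, in that order (R = Rz(yaw) Ry(pitch) Rx(roll)).
In Python, from plant import robot gives the robot as it stands. Calls block until the motion is done:
- robot.move_pose(position, orientation): joint-space move of the TCP to a pose.
- robot.line_to(position, vel=0.15, rotation=None, guard=None): straight line of the TCP; rotation=None keeps the orientation; vel is the mean speed in m/s. With guard (N) it stops when the force on the tool has changed by that much, and returns True; else False.
- robot.goto_joints(angles): joint-space move.
- robot.set_gripper(opening): finger opening in m; the grip force is fixed at half the most; returns when the fingers have stopped.
- robot.pause(seconds).
- robot.ik(position, orientation): joint angles nearest the present ones, or None.
- robot.observe(): the state.
- robot.grab_frame(name): name is "scene" or "side" or "wrist"; returns the picture (420x560x3 uint8, blue, green, red); there is no depth.
- robot.get_calibration(name): a dict with "vertical_fov" (degrees; the focal length in pixels is half the picture's height over the tangent of half this angle, whatever the lens; pixels are square), "cx", "cy" (the principal point, pixels), "rvec" (rotation vector, rad) and "tvec" (3), from world to camera coordinates, as OpenCV has them. Camera axes: x right, y down, z forward; pixel columns grow to the right and rows downward; lengths in m; the calibration is good to about 2 mm. A picture is of the moment at which its call begins: read the wrist's pose just before it. get_calibration takes no time and is no camera call; for the wrist camera it gives the pose at the moment of the call.
A pose or a line that the arm cannot do raises robot.IKError and nothing moves.
- robot.job_done(): hands the job in, once; it reports no verdict.
The state is a dict: "time": time; "q": joint angles; "qvel": joint speeds; "joint_torque": joint torques, N m; "tool_pos": TCP position; "tcp_rot": TCP orientation; "ft_force": force on the tool from outside, world axes, zero at the start; "torque": the same for the moment, N m; "gripper_width": finger opening in m.
Only numpy, scipy, OpenCV 4.12 (cv2) and the standard library are available. Lean on these libraries where they do the work, as an engineer would, in place of code of your own. Each camera call takes 0.05 s, during which the arm holds its last target. There are 200 camera calls.

## Working session

There is one attempt and no reset: what is moved stays moved. The work goes in short steps, each a Python script; the robot and the scene stay as the last script left them, time stands still between calls to the robot, and variables do not carry over. Pictures are saved under pics/ and viewed, about 8 in all and at most 12, crops included, and the job is handed in when it is done.

```bash
mkdir -p pics; ls; python3 - <<'E'
from plant import robot
import cv2
for n in ("scene","side"):
    im=robot.grab_frame(n); cv2.imwrite(f"pics/{n}0.png",im)
    print(n,robot.get_calibration(n))
o=robot.observe(); print(o["time"],o["tool_pos"],o["tcp_rot"],robot.tip_reach)
E
```

```text
pics
scene {'vertical_fov': 53.646492981558296, 'cx': 278.3553574576, 'cy': 210.1070177400754, 'rvec': array([ 2.21420179,  1.32816378, -0.42458919]), 'tvec': array([-0.28534651, -0.40970559,  1.28737297])}
side {'vertical_fov': 55.61845274574676, 'cx': 283.6573490119025, 'cy': 207.81792293759142, 'rvec': array([ 0.65828404, -2.59914973,  1.22990819]), 'tvec': array([0.56922228, 0.25486038, 0.74311924])}
0.1 [0.15344537 0.57984379 0.30320009] [-1.79934471e+02 -1.50601108e-02  1.65172117e+02] 0.0726
```

```bash
python3 -c "
import cv2
for n in ('scene','side'):
    im=cv2.imread(f'pics/{n}0.png'); cv2.imwrite(f'pics/{n}0b.png',cv2.resize(im,(800,600),interpolation=cv2.INTER_CUBIC))"
```

```text
(no output)
```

View pics/scene0b.png

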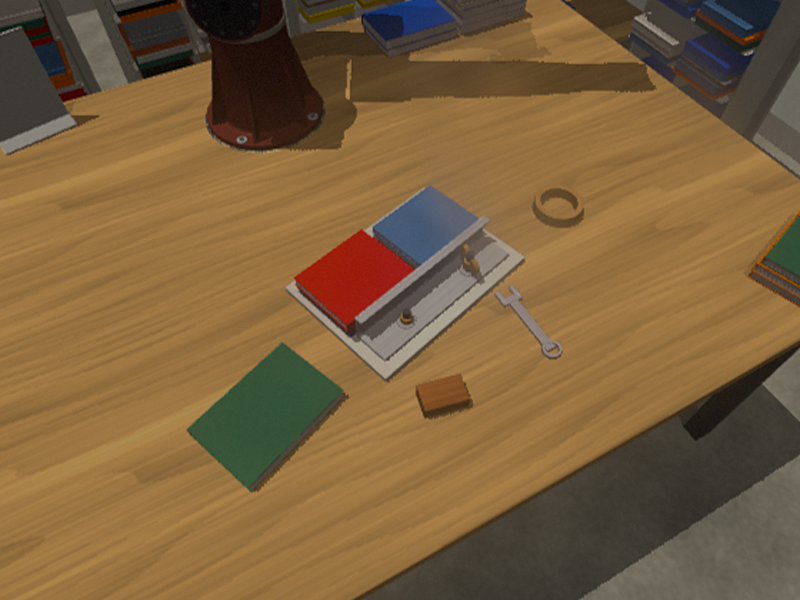

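View pics/side0b.png

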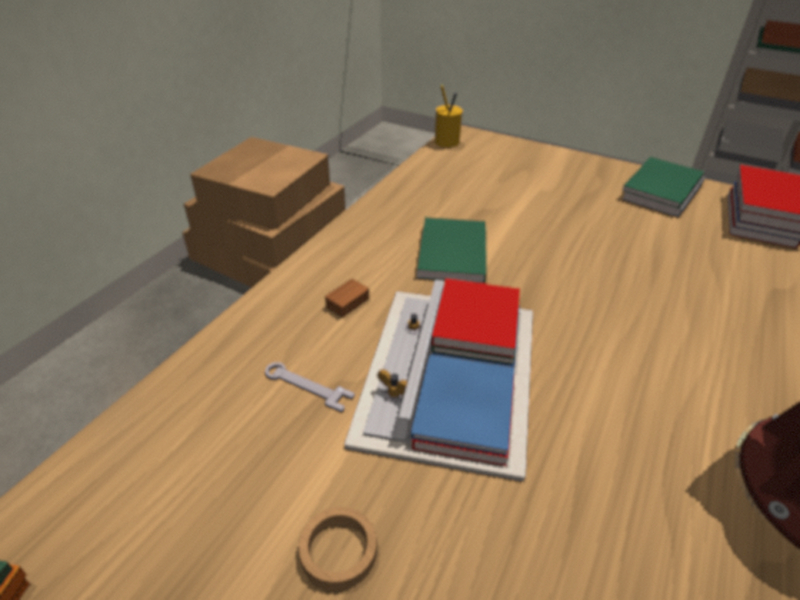

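The scene view shows the rack with base corners at about (523,258), (388,378), (287,290) and the wing nut at (470,262). The side view has the corners at (348,446), (523,475), (533,310), (397,293) and the wing nut at (391,382).

```bash
cat > h.py <<'E'
import numpy as np, cv2
from plant import robot
def cam(n):
    c=robot.get_calibration(n); f=210/np.tan(np.radians(c["vertical_fov"]/2))
    K=np.array([[f,0,c["cx"]],[0,f,c["cy"]],[0,0,1.]]); return K,np.array(c["rvec"],float),np.array(c["tvec"],float)
def proj(cm,P): return cv2.projectPoints(np.atleast_2d(np.array(P,float)),cm[1],cm[2],cm[0],None)[0][:,0]
def at_z(cm,uv,z):
    R=cv2.Rodrigues(cm[1])[0]; o=-R.T@cm[2]; d=R.T@np.linalg.inv(cm[0])@[uv[0],uv[1],1]
    return o+d*(z-o[2])/d[2]
E
python3 - <<'E'
from h import *
S,T=cam("scene"),cam("side")
for n,uv in dict(right=(523,258),bot=(388,378),left=(287,290)).items(): print("scene",n,at_z(S,np.array(uv)*.7,.012).round(4))
for n,uv in dict(lb=(348,446),rb=(523,474),rt=(533,310),lt=(397,293)).items(): print("side",n,at_z(T,np.array(uv)*.7,.012).round(4))
print(at_z(S,np.array((470,262))*.7,.05),at_z(T,np.array((391,382))*.7,.05), at_z(S,np.array((406,314))*.7,.03),at_z(T,np.array((414,322))*.7,.03))
for n,a,b in (("scene",420,200),("side",350,280)):
    im=cv2.imread(f"pics/{n}0.png")
    u,v=(329,183) if n=="scene" else (274,267)
    cr=im[v-40:v+40,u-50:u+50]; cv2.imwrite(f"pics/{n}crop.png",cv2.resize(cr,(600,480),interpolation=cv2.INTER_CUBIC))
a=[cv2.imread(f"pics/{n}crop.png") for n in("scene","side")]
cv2.imwrite("pics/crops.png",cv2.resize(np.hstack(a),(800,320)))
E
```

```text
scene right [0.6085 0.2465 0.012 ]
scene bot [ 0.7056 -0.0692  0.012 ]
scene left [ 0.4791 -0.1422  0.012 ]
side lb [0.5974 0.2548 0.012 ]
side rb [0.374  0.1823 0.012 ]
side rt [ 0.466  -0.1402  0.012 ]
side lt [ 0.6966 -0.0656  0.012 ]
[0.59694449 0.14071237 0.05      ] [0.58580659 0.15575427 0.05      ] [0.62633088 0.00467291 0.03      ] [0.62525983 0.00665617 0.03      ]
```

Both views agree to about 10 mm: yaw ≈17°, wing nut on the +y side near (0.582, 0.148). I'll go above it with the wrist camera and refine from there.

```bash
python3 - <<'E'
from h import *
from scipy.spatial.transform import Rotation as Ro
o=robot.observe(); K,rv,tv=cam("wrist"); R=cv2.Rodrigues(rv)[0]; Rt=Ro.from_euler("xyz",o["tcp_rot"],degrees=True).as_matrix()
c=Rt.T@(-R.T@tv-o["tool_pos"]); print("cam in tool",c.round(4),"view dir in tool",(Rt.T@R.T@[0,0,1]).round(3))
robot.set_gripper(0.0)
N=np.array([.582,.148,.05])
yaw=197.0-360
Rn=Ro.from_euler("xyz",[180,0,yaw],degrees=True).as_matrix()
d=Rn@Rt.T@R.T@[0,0,1]; h=0.21
camp=N-d*(h/-d[2]); p=camp-Rn@c
print("tcp target",p)
robot.move_pose(p.tolist(),[180,0,yaw])
W=cam("wrist"); im=robot.grab_frame("wrist"); cv2.imwrite("pics/w1.png",cv2.resize(im,(800,600),interpolation=cv2.INTER_CUBIC))
np.savez("w1.npz",K=W[0],r=W[1],t=W[2]); o=robot.observe()
print(o["time"],o["tool_pos"],o["tcp_rot"],o["q"],o["gripper_width"],o["ft_force"],proj(W,N)/.7)
E
```

```text
cam in tool [ 0.0759 -0.0003 -0.0691] view dir in tool [-0.297  0.     0.955]
tcp target [0.59199124 0.15132312 0.19085893]
3.1417 [0.59185991 0.15208475 0.1910737 ] [ 1.79998068e+02  1.71710349e-02 -1.62947036e+02] [ 2.16423100e+00  8.37337623e+00 -3.56235653e+00  7.80481691e+01
  6.27917770e-03 -1.48887321e+01] -0.00016638128818454185 [ 0.56586992 -0.65088735  0.59634973] [[391.34686679 291.22167701]]
```

View pics/w1.png

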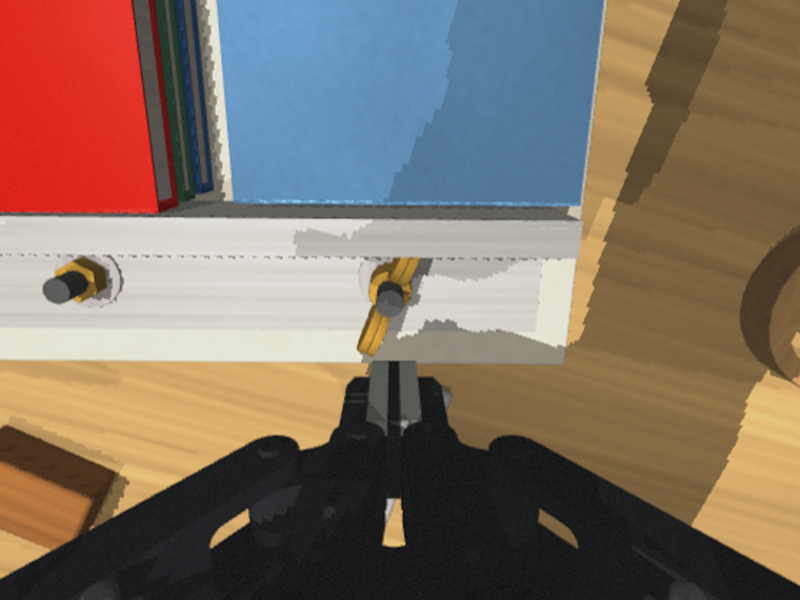

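Stud top is at (390,300), the visible wing runs from the hub to about (370,352), and the hem's free edge runs from (0,254) to (580,258). A crop should give the wing angle.

```bash
python3 - <<'E'
from h import *
d=np.load("w1.npz"); W=(d["K"],d["r"],d["t"])
im=cv2.imread("pics/w1.png"); cv2.imwrite("pics/w1c.png",cv2.resize(im[235:370,320:500],(800,600),interpolation=cv2.INTER_CUBIC))
for n,uv,z in (("stud",(390,300),.058),("heml",(10,254),.065),("hemr",(575,258),.065),("corner",(564,362),.012),("edgeL",(10,359),.012),("hexstud",(58,290),.026)): print(n,at_z(W,np.array(uv)*.7,z).round(4))
E
```

```text
stud [0.5835 0.1479 0.058 ]
heml [ 0.6071 -0.0019  0.065 ]
hemr [0.543  0.2122 0.065 ]
corner [0.6042 0.2517 0.012 ]
edgeL [ 0.6899 -0.0331  0.012 ]
hexstud [ 0.636  -0.0046  0.026 ]
```

View pics/w1c.png

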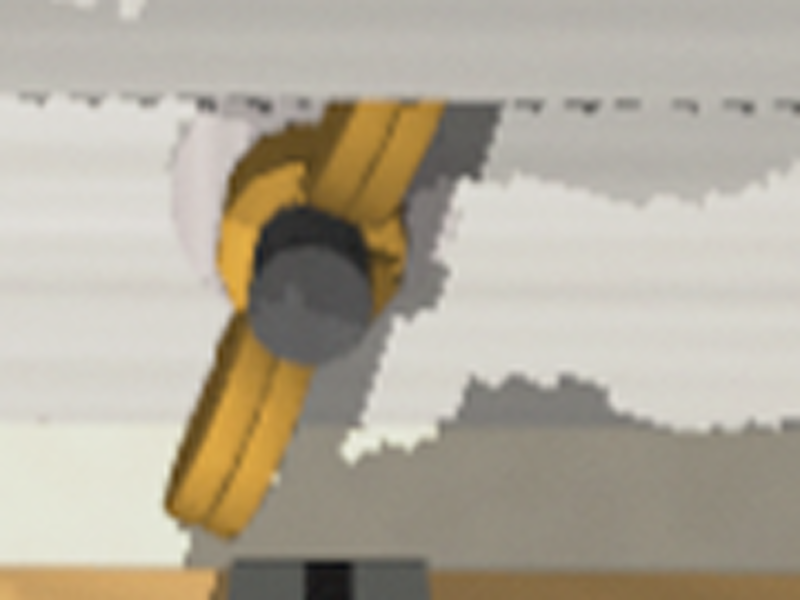

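```bash
cat >> h.py <<'E'
YAW=16.7
YW=np.radians(YAW); EX=np.array([np.cos(YW),np.sin(YW)]); EY=np.array([-np.sin(YW),np.cos(YW)])
def rk(a,b): return a*EX+b*EY
def wdir(phi): p=np.radians(phi); return rk(np.sin(p),np.cos(p))      # phi: clockwise from rack +y, deg
def midz(phi_tot): return .042+.003*(540-phi_tot)/360                    # phi_tot=540 at home
def fpose(A,phi_tot,phi,extra=0,r=.021,up=0):
    c=A+r*wdir(phi)+(.015+extra)*wdir(phi-90)
    return [*c,midz(phi_tot)-.004+robot.tip_reach+up],[180,0,(360+YAW-phi+180)%360-180]
E
python3 - <<'E'
from h import *
from scipy.optimize import least_squares
d=np.load("w1.npz"); W=(d["K"],d["r"],d["t"])
full=lambda p:(np.array([320,235])+np.array(p)/4.444)*.7
low=[full(p) for p in((270,365),(250,410),(230,465),(212,515))]; hi=[full(p) for p in((355,210),(375,170),(390,135),(403,108))]
stud=full((310,305))
t=np.radians(np.linspace(0,180,181))
def res(x):
    A=x[:2]; phi=x[2]; r=[*(proj(W,[*A,.058])[0]-stud)]
    for s,pts in((1,low),(-1,hi)):
        rad=.018+.012*np.cos(t); z=midz(phi)+.012*np.sin(t)
        c=proj(W,np.c_[A+s*rad[:,None]*wdir(phi),z])
        for p in pts: 
            v=c-p; i=np.argmin((v**2).sum(1)); i=min(max(i,1),180-1); tg=c[i+1]-c[i-1]; tg/=np.linalg.norm(tg); r.append(tg[0]*v[i][1]-tg[1]*v[i][0])
    return r
s=least_squares(res,[.5835,.1479,112],x_scale=[.001,.001,1],diff_step=1e-4)
print(s.x,np.round(s.fun,2))
np.save("nut.npy",s.x)
A=s.x[:2]
h=[at_z(W,np.array(uv)*.7,.065)[:2] for uv in((10,254),(575,258))]
print("hem edge x rel nut",[(p-A)@EX for p in h],"corner",(at_z(W,np.array((564,362))*.7,.012)[:2]-A)@np.c_[EX,EY])
for ph,e,u in((112,.006,.06),(220,0,0),(40,.004,.06),(40,0,0),(180,0,0)):
    p,o=fpose(A,400,ph,e,up=u); q=robot.ik(p,o); print(ph,np.round(p,4),o,np.round(q,1) if q is not None else None)
E
```

```text
[  0.58527638   0.14822364 114.34330275] [-0.17  0.32  0.47  0.91  0.26 -1.01  0.74  0.19 -0.19 -0.11]
hem edge x rel nut [np.float64(-0.02228296978155779), np.float64(-0.022131945936740217)] corner [0.04784228 0.09364026]
112 [0.6081 0.1672 0.1718] [180, 0, -95.30000000000001] [  3.5  12.2  -1.3  76.5   0.  -81.2]
220 [0.5907 0.123  0.1118] [180, 0, 156.7] [ -0.6   9.7 -10.5  69.8   0.   22.7]
40 [0.5761 0.175  0.1718] [180, 0, -23.299999999999955] [   4.5    7.3   -6.7   76.     0.  -152.2]
40 [0.5798 0.1734 0.1118] [180, 0, -23.299999999999955] [   4.3   10.   -10.1   69.8    0.  -152.4]
180 [0.6057 0.1324 0.1118] [180, 0, -163.3] [  0.3  12.5  -7.3  70.1   0.  -16.4]
```

The checks hold: hem edge at −22.2 mm (given −22) and corner at (48, 94) mm (given 50, 95). Wing angle φ≈114°, so wing_nut ≈ −7.43 rad. Stroke 1 next.

```bash
cat >> h.py <<'E'
def approach(A,tot,phi,extra):
    p,o=fpose(A,tot,phi,extra,up=.06); robot.move_pose(p,o); robot.pause(.2)
    return robot.line_to(fpose(A,tot,phi,extra)[0],vel=.06,guard=10)
def stroke(A,tot0,phi0,phi1,extra,guard=20,step=15,vel=.025):
    """tot0: phi_tot when finger is at phi0; returns the phi at which a guard tripped, else None"""
    f0=np.array(robot.observe()["ft_force"])
    n=int(np.ceil((phi1-phi0)/step)); 
    for ph in np.linspace(phi0,phi1,n+1):
        p,o=fpose(A,tot0+ph-phi0,ph)
        g=robot.line_to(p,vel=vel,rotation=o,guard=guard); s=robot.observe()
        print(round(ph),"df",np.round(s["ft_force"]-f0,1),"t",round(s["time"],2),"TRIP" if g else "")
        if g: return ph
def retreat(dz=.06):
    p=np.array(robot.observe()["tool_pos"]); p[2]+=dz; robot.line_to(p.tolist(),vel=.12)
E
python3 - <<'E'
from h import *
A=np.load("nut.npy")[:2]
if approach(A,114,114,.007): print("descent trip",robot.observe()["tool_pos"])
else: stroke(A,114,114,220,0)
s=robot.observe(); print(s["time"],s["tool_pos"],s["tcp_rot"],s["q"])
cv2.imwrite("pics/w2.png",cv2.resize(robot.grab_frame("wrist"),(800,600)))
E
```

```text
114 df [-0.2 -0.9  0. ] t 5.97 
127 df [-0.5  0.   1.1] t 6.36 
140 df [-0.4 -0.4  1.3] t 6.75 
154 df [ 0.3 -1.3 -0. ] t 7.14 
167 df [ 1.  -0.4 -0. ] t 7.53 
180 df [ 1.1 -0.5  0.2] t 7.92 
194 df [ 1.5 -1.3  0.7] t 8.32 
207 df [ 0.9 -1.2  0.1] t 8.71 
220 df [ 0.3 -1.1  0.8] t 9.1 
9.1 [0.59080423 0.12302869 0.11329227] [-1.79992515e+02 -1.41588159e-03  1.57037368e+02] [-6.35534571e-01  9.68427798e+00 -1.03570072e+01  6.99628679e+01
 -6.38552171e-03  2.23270973e+01]
```

View pics/w2.png

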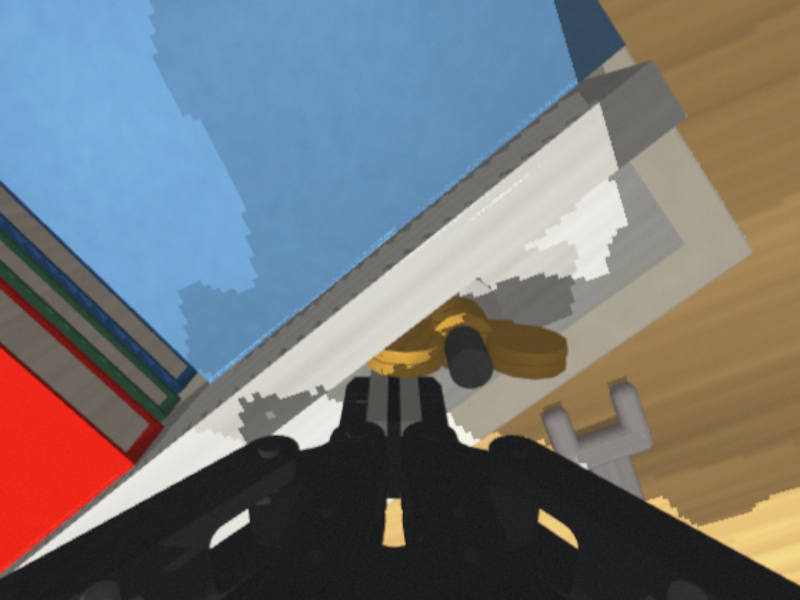

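The wing at (405,360) lies flush on the fingertip, and the other wing now points out to (565,355) on the open side. Stroke 2 next.

```bash
python3 - <<'E'
from h import *
A=np.load("nut.npy")[:2]
retreat()
if approach(A,220,40,.005): print("descent trip",robot.observe()["tool_pos"])
else: stroke(A,220,40,220,0)
s=robot.observe(); print(s["time"],s["tool_pos"],s["tcp_rot"],s["q"])
retreat()
cv2.imwrite("pics/w3.png",cv2.resize(robot.grab_frame("wrist"),(800,600)))
E
```

```text
40 df [-1.2 -0.5  0.4] t 14.07 
55 df [-0.1 -0.1 -0.2] t 14.49 
70 df [-0.9  0.4 -0.7] t 14.91 
85 df [0.6 0.6 0.2] t 15.32 
100 df [ 1.3 -0.5  0. ] t 15.74 
115 df [ 0.3 -0.1  0.3] t 16.16 
130 df [ 0.5  0.6 -0.1] t 16.57 
145 df [ 0.1 -1.1 -0.6] t 16.99 
160 df [0.7 0.1 0. ] t 17.41 
175 df [ 0.9 -0.3 -0.4] t 17.82 
190 df [ 1.  -0.6  0.2] t 18.24 
205 df [ 1.   0.4 -0.3] t 18.66 
220 df [ 0.1 -0.6  0.2] t 19.07 
19.075 [0.59081567 0.12302796 0.11179554] [-1.79990785e+02  2.33533899e-04  1.57031696e+02] [-6.34721680e-01  9.75344953e+00 -1.04414804e+01  6.98083556e+01
 -8.61210695e-03  2.23335828e+01]
```

View pics/w3.png

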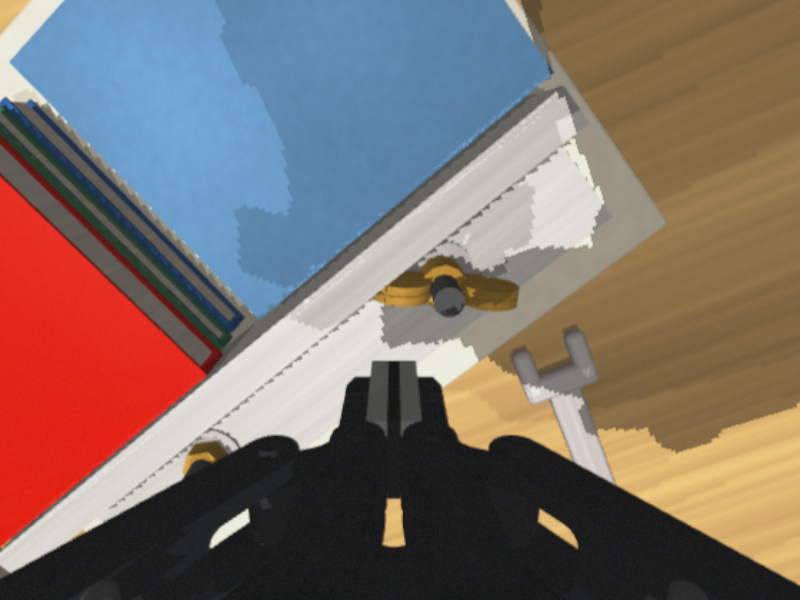

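The wing is again flush with the finger line at φ≈220°, with the other wing ready on the open side. The last stroke runs to the stop under a force guard.

```bash
python3 - <<'E'
from h import *
A=np.load("nut.npy")[:2]
if approach(A,400,40,.005): print("descent trip",robot.observe()["tool_pos"])
elif stroke(A,400,40,168,0) is None:
    ph=stroke(A,528,168,192,0,guard=10,step=4,vel=.01)
    s=robot.observe(); print(ph,s["time"],s["tool_pos"],s["tcp_rot"],s["ft_force"])
    p=np.array(s["tool_pos"]); p[:2]+=.012*rk(1,0); robot.line_to(p.tolist(),vel=.05)
    retreat(.08)
    # look from the first viewpoint
    robot.move_pose([.59199,.15132,.19086],[180,0,-163]); 
    W=cam("wrist"); im=robot.grab_frame("wrist"); np.savez("w4.npz",K=W[0],r=W[1],t=W[2])
    cv2.imwrite("pics/w4.png",cv2.resize(cv2.resize(im,(800,600),interpolation=cv2.INTER_CUBIC)[235:370,300:480],(800,600),interpolation=cv2.INTER_CUBIC))
    print(robot.observe()["time"],robot.observe()["ft_force"])
E
```

```text
40 df [-0.5  1.   0.2] t 24.05 
54 df [0.7 1.9 1.3] t 24.46 
68 df [0.6 1.2 1.4] t 24.87 
83 df [0.6 1.1 0.9] t 25.27 
97 df [0.9 1.9 0. ] t 25.68 
111 df [ 1.5  1.9 -0.2] t 26.09 
125 df [0.4 1.7 0.6] t 26.5 
140 df [ 0.9  1.8 -0. ] t 26.91 
154 df [1.6 1.7 1. ] t 27.32 
168 df [2.3 2.1 0.7] t 27.73 
168 df [-0.9 -0.8  0.8] t 27.98 
172 df [ 0.1 -0.4  0.5] t 28.31 
176 df [0.1 0.3 0.5] t 28.64 
180 df [ 0.1 -0.7  1. ] t 28.98 
184 df [ 6.5  3.6 -2.3] t 29.31 
188 df [11.1  5.3 -6.1] t 29.64 
192 df [17.   7.5 -8.4] t 29.98 
None 29.975 [0.60501894 0.12962556 0.11146711] [ 179.86539203    0.45030719 -175.18830078] [18.52344693  8.49377618 -8.37088923]
31.6 [ 0.65480847 -1.04552745  0.09013114]
```

View pics/w4.png

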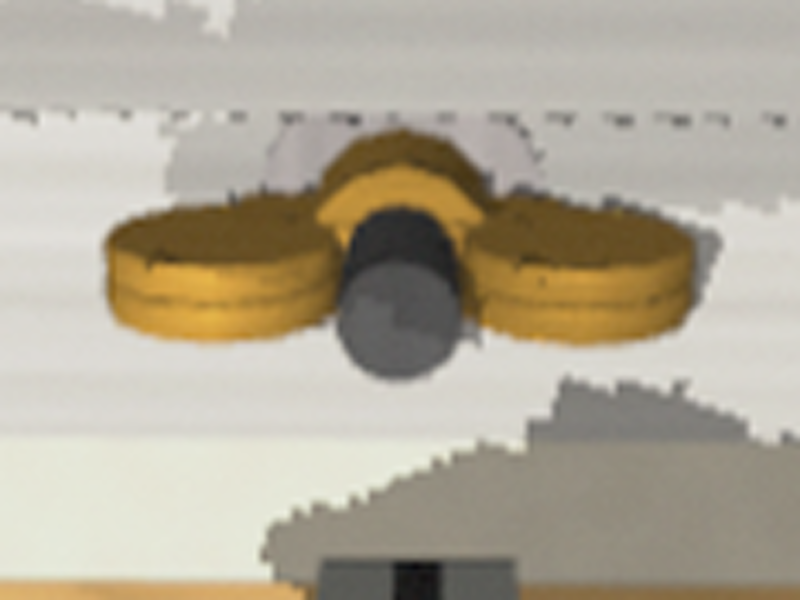

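The wings lie parallel to the hem, with left and right wing tops both at row ~270. The force climbed from ~1 N to 20 N once φ passed 180°, so the nut is at its stop. The arm is clear, so I'm handing in.

```bash
python3 - <<'E'
from h import *
robot.pause(.3); s=robot.observe(); print(s["time"],s["ft_force"],np.abs(s["qvel"]).max())
im=robot.grab_frame("scene"); a=cv2.imread("pics/scene0.png"); S=cam("scene")
d=cv2.absdiff(im,a).max(2)
for n,(u,v,w,h) in dict(paperback=(130,238,115,106),tape=(370,128,42,32),spanner=(345,198,52,55),block=(288,260,45,35)).items(): print(n,"changed px",(d[v:v+h,u:u+w]>60).mean().round(3))
robot.job_done()
E
```

```text
31.9 [-0.59837419 -0.49916866  0.38880029] 0.16158390741965703
paperback changed px 0.0
tape changed px 0.0
spanner changed px 0.0
block changed px 0.0
the job is handed in; nothing more can be done
```

The wing nut is screwed home against its stop, and the job was handed in at about 32 s of the 58 s allowed. `job_done` returns no verdict, so the result rests on my own checks.

**What I did:** I used the closed fingertips as one finger and pushed one wing at a time on the trailing face, along the open side. It took three strokes of about 106°, 180° and 140°. The nut started at about −7.43 rad, as measured from the wrist image.

**Last checks:**
- **At the stop:** the push force stayed around 1–3 N until the wing was parallel to the book stop. It then climbed to about 20 N over the last 12° of finger travel, while the nut held still.
- **Wing angle:** the final wrist picture shows both wings parallel to the hem.
- **Bystanders:** none of the four showed any change between the first and last scene pictures.
- **Arm clear:** the arm stood above the rack, with only sensor noise (under 1 N) on the wrist.

**One thing did not behave as planned:** the 10 N guard on the last stroke never tripped. I ran that stroke in 4° steps and the force rose by less than 10 N in each, so it ended at its planned 192° finger angle instead. Peak force was about 22 N, well under the limits.

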